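Make up a press-fit kit from the right parts

TASK

Make up the kit in the orange tray with the black inserts: put the dark steel bush in the small round pocket, the orange moulded part in the long rectangular pocket and the white-lidded jar in the large round pocket, each right side up and down on its pocket's floor, keeping the jar upright all the while. Leave the look-alikes that are not part of this kit (the bright aluminium bush, the purple moulded part and the red-lidded jar) where they lie.

Things in the scene. Friction and masses are not known exactly. Their poses are not given: they have to be found in the camera images.
- tray: Shallow orange parts tray, 120 (its x) x 200 (its y) x 22 mm, fixed on a mat whose top is at z = 3 mm, turned up to 0.5 rad either way; walls 2 mm, rim 22 mm above the mats. It holds the three black inserts in a row along its y, 65 mm apart, their axes parallel to its own. Origin: centre of its underside.
- nest_bush: Black rigid insert fixed in the orange tray (order changes); 112 (x) x 64.5 (y) x 18 mm, top 20 mm above the mats. In its middle one pocket, yellow-floored, 8 mm deep (floor 12 mm above the mats, 10 above the origin): small round pocket, 46 mm diameter, for the steel bush. Origin: centre of the underside, below the pocket centre; z up.
- nest_part: Black rigid insert fixed in the orange tray (order changes); 112 (x) x 64.5 (y) x 18 mm, top 20 mm above the mats. In its middle one pocket, yellow-floored, 8 mm deep (floor 12 mm above the mats, 10 above the origin): rectangular pocket, 76 (x) x 48 (y) mm, for the orange part, its long side along x, either way round. Origin: centre of the underside, below the pocket centre; z up.
- nest_jar: Black rigid insert fixed in the orange tray (order changes); 112 (x) x 64.5 (y) x 18 mm, top 20 mm above the mats. In its middle one pocket, yellow-floored, 8 mm deep (floor 12 mm above the mats, 10 above the origin): large round pocket, 57 mm diameter, for the white-lidded jar. Origin: centre of the underside, below the pocket centre; z up.
- bush_steel: Dark grey turned steel bush, 30 mm diameter, 22 mm high, with a through hole, standing on the mats left of the tray, as all six loose things do (mat tops at z = 3 mm), about 60 g. Goes in the kit. Gripped across the diameter by its upper 14 mm or less, the fingers stay above the insert when it is set down. Origin: centre of its underside, z up.
- bush_alu: Look-alike, to be left: bright aluminium bush, 38 mm diameter, 30 mm high, with a through hole. Origin: centre of its underside.
- part_orange: Orange moulded plastic part with a small dark knob on top, 32 (x) x 60 (y) x 20 mm, lying flat, about 30 g. Goes in the kit. Gripped across its 32 mm width by its upper 12 mm or less, the fingers stay above the insert when it is set down. Origin: centre of its underside, z up.
- part_purple: Look-alike, to be left: the same moulded part in purple, 32 x 60 x 20 mm. Origin: centre of its underside.
- jar_white: White screw-top jar with a white lid, 42 mm diameter, 50 mm high, standing upright, about 70 g. Goes in the kit. Origin: centre of its underside, z up.
- jar_red: Look-alike, to be left: white screw-top jar with a red lid, 50 mm diameter, 55 mm high. Origin: centre of its underside.
There are look-alikes about, which are no part of the job. What is shaped like the bush_steel but brown is not meant.

How it is judged:
At the end, for the whole second after the job is handed in: The dark steel bush, the orange part and the white-lidded jar are each down in their own pocket (centre within 13 mm of the pocket's centre, underside within 3.5 mm of the pocket floor, tilted less than 0.12 rad), released and at rest; the three look-alikes are within 30 mm of where they stood (horizontal distance between bush_steel and nest_bush below 0.013 m and z of bush_steel in the frame of nest_bush between 0.006 and 0.0135 m and angle between each of bush_steel, part_orange, jar_white's own z axis and vertical below 0.12 rad and linear speed of each of bush_steel, part_orange, jar_white below 0.02 m/s and contact force between each of bush_steel, part_orange, jar_white and the fingers below 0.05 N and horizontal distance between part_orange and nest_part below 0.013 m and z of part_orange in the frame of nest_part between 0.006 and 0.0135 m and horizontal distance between jar_white and nest_jar below 0.013 m and z of jar_white in the frame of nest_jar between 0.006 and 0.0135 m and distance of each of bush_alu, part_purple, jar_red from where it was at the start of the episode below 0.03 m); the robot touches nothing.
It fails at once if a look-alike is moved more than 30 mm (distance of any of bush_alu, part_purple, jar_red from where it was at the start of the episode above 0.03 m).
It fails at once if the white-lidded jar is tipped by more than 0.6 rad (angle between jar_white's own z axis and vertical above 0.6 rad).
It also fails if it takes over 83 s, if anything falls off the work surface, if the arm or the gripper's body presses on something with over 40 N, if the wrist force passes 120 N, or if a joint passes its speed limit or range.

ROBOT

A 7-joint arm with a two-finger parallel gripper is mounted at the origin on a cart in front of the work surface, level with it; the furniture and walls round the work are solid. World frame = base frame: x ahead of the robot, y to its left, z up, the work surface at z = 0. Lengths are in m, angles in rad, forces in N, time in s.
With the tool pointing down it reaches from about 0.4 to 0.85 m from the base axis. Payload 10.4 kg.
Tool frame: the origin (TCP) lies between the finger pads; the fingertips stand 14 mm ahead of it and the grasp point (between the pads) lies 5 mm behind it (r.finger_overhang is the z of the fingertips in the tool frame, in m); z points along the fingers, y is the line along which they close (so a half turn about z gives the same grasp; the last joint's range is limited). The gripper opens to 87 mm and grips with 3 to 60 N. Pads are 19 mm wide; open, the fingers measure 117 mm over their backs; the gripper's body (75 mm by 190 mm) begins 51 mm behind the grasp point.
Start: joints at [1.232, 0.332, -0.065, 1.46, 0.022, 1.35, -0.088], TCP at [0.194, -0.594, 0.237] pointing down, gripper open.
Joint ranges: [-2.6, 2.6], [-0.5, 2.12], [-1.47, 1.34], [0.16, 2.42], [-1.27, 4.41], [0.06, 2.06], [-2.6, 2.6]. Speed limits (rad/s): [2.22, 2.22, 2.79, 2.79, 3.14, 3.14, 3.14].

INTERFACE

Orientations are given as a unit quaternion [x, y, z, w].
In Python, from bench import r, optics gives the robot as it stands.
- The arm moves only by the shell command python3 -m pendant 'ROWS' [FORCE]. ROWS is JSON, a list of rows, each a list of 7 numbers: the closure, from -1 (fully open) to 1 (shut), then the shift along the tool's x, y, z scaled (see below), then the turn, a rotation vector about the tool's x, y, z scaled (see below). In form: [[grip, x, y, z, rx, ry, rz], ...]. A call has 1 to 8 rows; each row is the pose to reach, as a shift and turn from the pose commanded when the call began, along the tool's axes at that moment; what a row does not reach only later rows make up. The controller multiplies each number of a shift by 0.3 m and each number of a turn by 120 degrees. A row lasts 1/8 s, in which the tool goes at most 62.5 mm and 10.7 degrees, less where a joint would pass 70% of its speed; a pose out of reach is approached as far as the arm can. A call with a number of a shift or a turn outside -1 to 1 is refused whole. A call with a gripper value outside its range is refused whole. The fingers move at their own pace and stop on an object; FORCE is the grip in N (left out, the last holds). Time passes only in rows, so rows that repeat a pose let the fingers close. It gives the time, the measured TCP pose, the force, the opening and the grip force at its end, in the units of the state.
- r.read_state(): the state, without advancing time (a new reading comes with each control period).
- optics.camera(name): name is "scene" or "top" or "wrist"; returns a dict with "pixels" (420x560x3 uint8, red, green, blue), "vfov" (degrees; the focal length in pixels is half the picture's height over the tangent of half this angle, whatever the lens; pixels are square), "cx", "cy" (the principal point, pixels), "rvec" (rotation vector, rad) and "tvec" (3), from world to camera coordinates, as OpenCV has them. Camera axes: x right, y down, z forward; pixel columns grow to the right and rows downward; lengths in m; the calibration is good to about 2 mm. A picture is of the moment at which its call begins. There is no depth.
- r.close_job(): hands the job in; it is judged then, once.
The state is a dict: "time": time; "joint_positions": joint angles; "joint_vel": joint speeds; "joint_torque": joint torques, N m; "ee_pos": TCP position; "eef_rot": TCP orientation; "ft_force": force on the tool from outside, world axes, zero at the start; "torque": the same for the moment, N m; "width": finger opening in m; "grip_force": force on a finger pad.
Only numpy, scipy, OpenCV 4.12 (cv2) and the standard library are available. Lean on these libraries where they do the work, as an engineer would, in place of code of your own. Each camera call takes 0.05 s, during which the arm holds its last target. There are 200 camera calls.

## Working session

There is one attempt and no reset: what is moved stays moved. The work goes in short steps, Python scripts to look and compute and a shell command to move; the robot and the scene stay as the last step left them, time stands still between calls to the robot, and variables do not carry over. Pictures are saved under pics/ and viewed, at most 18 in all, crops included, and the job is handed in when it is done.

```bash
ls; mkdir -p pics; python3 - <<'E'
from bench import r, optics
import cv2
s=r.read_state(); print(s['time'],s['ee_pos'],s['eef_rot'],s['width'],r.finger_overhang)
for n in('top','scene'):
    c=optics.camera(n); cv2.imwrite(f'pics/{n}0.png',c['pixels'][:,:,::-1]); print(n,c['vfov'],c['cx'],c['cy'],c['rvec'],c['tvec'])
E
```

```text
pics
0.0 [ 0.19398207 -0.59373983  0.23576877] [ 9.87560211e-01  1.57239734e-01 -1.51125778e-04 -6.87733601e-04] 0.08686154265787274 0.014
top 53.80510320466878 284.39578502058356 207.89603051540098 [ 2.20255144 -2.17176075  0.08860709] [0.13607406 0.53443098 0.86041824]
scene 50.02903820579479 288.4986493409349 209.9118251799564 [ 1.90025422 -0.70320244  0.45389537] [-0.29627723  0.21999837  0.50518039]
```

View pics/top0.png

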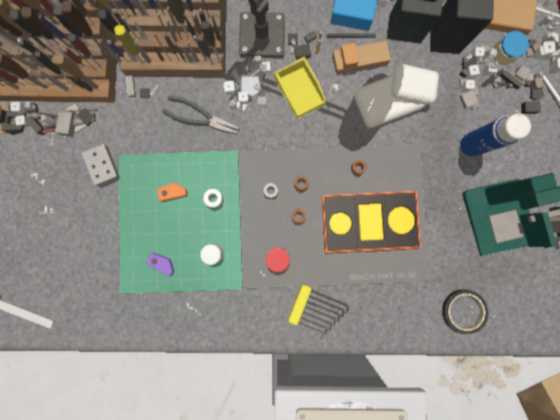

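View pics/scene0.png

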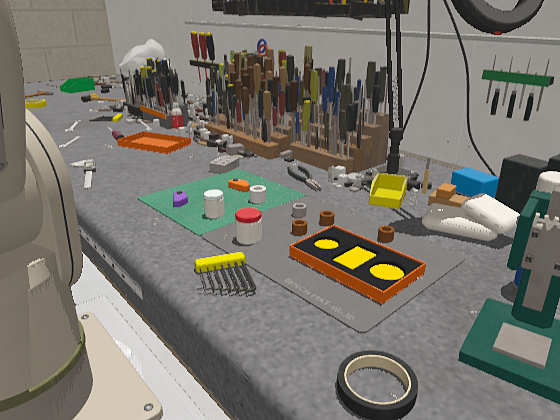

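The top view shows the grey mat with the tray at about (371,222): small round pocket at (340,223), rectangular at (371,222), large round at (401,220). It also shows the steel bush at (271,190), alu bush (213,198), white jar (211,255), red jar (278,260), orange part (171,192), purple part (160,264) and brown decoys near (301,183), (298,216) and (359,167). The scene view agrees.

```bash
cat > h.py <<'E'
import numpy as np, cv2
from bench import r, optics
from scipy.spatial.transform import Rotation as R
def cam(n):
    c=optics.camera(n); c['f']=c['pixels'].shape[0]/2/np.tan(np.radians(c['vfov']/2)); c['R']=cv2.Rodrigues(np.array(c['rvec'],float))[0]
    c['bgr']=np.ascontiguousarray(c['pixels'][:,:,::-1]); c['hsv']=cv2.cvtColor(c['bgr'],cv2.COLOR_BGR2HSV); return c
def ray(c,u,v,z):
    d=c['R'].T@np.array([(u-c['cx'])/c['f'],(v-c['cy'])/c['f'],1]); o=-c['R'].T@np.array(c['tvec'])
    return o+d*(z-o[2])/d[2]
def proj(c,p):
    q=c['R']@np.array(p)+np.array(c['tvec']); return c['f']*q[0]/q[2]+c['cx'],c['f']*q[1]/q[2]+c['cy']
def blobs(c,lo,hi,mina=30,roi=None):
    m=cv2.inRange(c['hsv'],np.array(lo),np.array(hi))
    if roi: k=np.zeros_like(m); x0,y0,x1,y1=roi; k[y0:y1,x0:x1]=255; m&=k
    cs=cv2.findContours(m,cv2.RETR_EXTERNAL,cv2.CHAIN_APPROX_NONE)[0]
    return [(cv2.contourArea(k),cv2.minAreaRect(k),k) for k in cs if cv2.contourArea(k)>=mina]
def go(target,yaw=None,z=None):
    """print shift/turn (command units) from present pose to TCP target, pointing down, finger line (tool y) at yaw"""
    s=r.read_state(); Rt=R.from_quat(s['eef_rot'])
    d=Rt.inv().apply(np.array(target)-s['ee_pos'])/0.3
    out=[d.round(4)]
    if yaw is not None:
        best=None
        for k in(0,np.pi):
            y=np.array([np.cos(yaw+k),np.sin(yaw+k),0]); zz=np.array([0,0,-1.]); x=np.cross(y,zz)
            rv=(Rt.inv()*R.from_matrix(np.c_[x,y,zz])).as_rotvec()
            if best is None or np.linalg.norm(rv)<np.linalg.norm(best): best=rv
        out.append((best/np.radians(120)).round(4))
    print(*out); return out
E
python3 - <<'E'
from h import *
c=cam('top'); 
def show(n,b,z):
    for a,rc,k in b:
        (u,v),wh,an=rc; p=ray(c,u,v,z); box=cv2.boxPoints(rc); q=[ray(c,*x,z) for x in box]
        e=[q[1]-q[0],q[2]-q[1]]; e.sort(key=lambda t:-np.linalg.norm(t))
        print(n,np.round((u,v),1),p[:2].round(4),'sz',[round(np.linalg.norm(t)*1e3) for t in e],'yawlong',round(np.arctan2(e[0][1],e[0][0]),3))
roi=(120,140,425,295)
show('yellow',blobs(c,(22,120,100),(34,255,255),60,(300,180,425,260)),.015)
show('tray',blobs(c,(3,150,100),(16,255,255),100,(310,180,430,260)),.025)
show('orange',blobs(c,(3,150,100),(18,255,255),60,(140,170,200,215)),.023)
show('purple',blobs(c,(125,80,50),(160,255,255),60,roi),.023)
show('red',blobs(c,(170,120,80),(180,255,255),60,(255,240,300,280)),.058)
show('white',blobs(c,(0,0,150),(180,60,255),40,(190,180,232,272)),.053)
show('steel',blobs(c,(0,0,120),(180,60,255),20,(255,178,285,202)),.025)
im=c['bgr'][165:275,150:430]; cv2.imwrite('pics/c1.png',cv2.resize(im,None,fx=2.8,fy=2.8,interpolation=2))
print(np.round([proj(c,[0,0,0])]),)
E
```

```text
yellow [340. 223.] [0.5022 0.0246] sz [47, 47] yawlong -1.557
yellow [401. 220.] [ 0.5104 -0.1058] sz [60, 56] yawlong 3.132
yellow [370.7 221.6] [ 0.506 -0.041] sz [80, 51] yawlong -3.083
orange [171.6 191.4] [0.5639 0.383 ] sz [56, 29] yawlong -1.308
purple [161.1 263.3] [0.4123 0.3997] sz [57, 29] yawlong -2.015
white [210.2 253.8] [0.4347 0.2927] sz [46, 43] yawlong -0.218
white [212.  197.5] [0.5491 0.2921] sz [39, 39] yawlong -2.34
steel [269.5 189.5] [0.5706 0.1757] sz [62, 49] yawlong -1.556
[[350. 465.]]
```

View pics/c1.png

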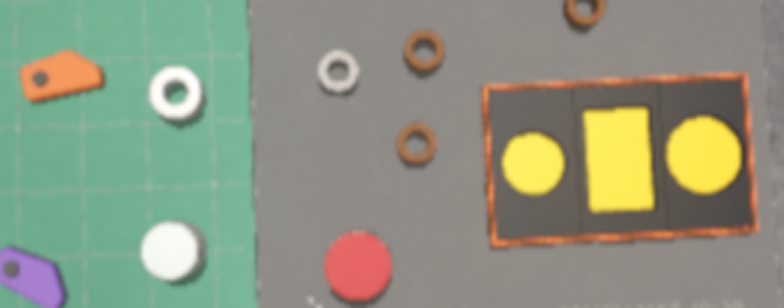

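```bash
python3 - <<'E'
from h import *
c=cam('top')
print(ray(c,270.7,190.7,.025),ray(c,277.5,260,.058))
go([.36,-.36,.25],-.785)
E
```

```text
[0.56811984 0.17312034 0.025     ] [0.4242675  0.15626678 0.058     ]
[ 0.7679 -0.5694 -0.0459] [-4.000e-04 -1.000e-04 -2.244e-01]
```

```bash
python3 -m pendant '[[-1,0.19,-0.14,-0.046,0,0,-0.056],[-1,0.38,-0.28,-0.046,0,0,-0.11],[-1,0.57,-0.43,-0.046,0,0,-0.17],[-1,0.768,-0.57,-0.046,0,0,-0.224],[-1,0.768,-0.57,-0.046,0,0,-0.224],[-1,0.768,-0.57,-0.046,0,0,-0.224]]'
python3 - <<'E'
from h import *
go([.52,-.1,.23],-.19)
E
```

```text
time: 0.95
ee_pos: [0.3621, -0.3573, 0.2506]
eef_rot: [0.923, 0.385, 0.0, 0.0]
ft_force: [0.3, -0.5, -0.2]
width: 0.0875
grip_force: 0.0
[ 0.9796 -0.2293  0.0691] [ 3.000e-04 -2.000e-04 -2.819e-01]
```

```bash
python3 -m pendant '[[-1,0.2,-0.045,0.02,0,0,-0.07],[-1,0.4,-0.09,0.04,0,0,-0.14],[-1,0.6,-0.14,0.06,0,0,-0.21],[-1,0.8,-0.19,0.07,0,0,-0.28],[-1,0.98,-0.23,0.07,0,0,-0.28],[-1,0.98,-0.23,0.07,0,0,-0.28]]'
python3 - <<'E'
from h import *
go([.565,.173,.17],.3)
E
```

```text
time: 1.7
ee_pos: [0.5207, -0.0998, 0.2292]
eef_rot: [0.772, 0.635, 0.001, -0.001]
ft_force: [-0.6, -0.0, -0.6]
width: 0.0872
grip_force: 0.0
[ 0.9204 -0.03    0.199 ] [ 2.000e-04 -8.000e-04 -2.357e-01]
```

```bash
python3 -m pendant '[[-1,0.2,-0.01,0.05,0,0,-0.07],[-1,0.4,-0.02,0.1,0,0,-0.14],[-1,0.6,-0.03,0.15,0,0,-0.21],[-1,0.8,-0.03,0.2,0,0,-0.236],[-1,0.92,-0.03,0.2,0,0,-0.236],[-1,0.92,-0.03,0.2,0,0,-0.236],[-1,0.92,-0.03,0.2,0,0,-0.236]]'
python3 - <<'E'
from h import *
c=cam('wrist'); cv2.imwrite('pics/w1.png',c['bgr'])
print(proj(c,[.568,.173,.025]),c['vfov'],-c['R'].T@np.array(c['tvec']))
E
```

```text
time: 2.58
ee_pos: [0.5656, 0.1667, 0.169]
eef_rot: [0.596, 0.803, -0.001, 0.0]
ft_force: [-0.0, -1.4, 0.8]
width: 0.0872
grip_force: 0.0
(np.float64(288.0986626615261), np.float64(191.92174300629543)) 60.89108682724679 [0.54101184 0.24747553 0.31686048]
```

View pics/w1.png

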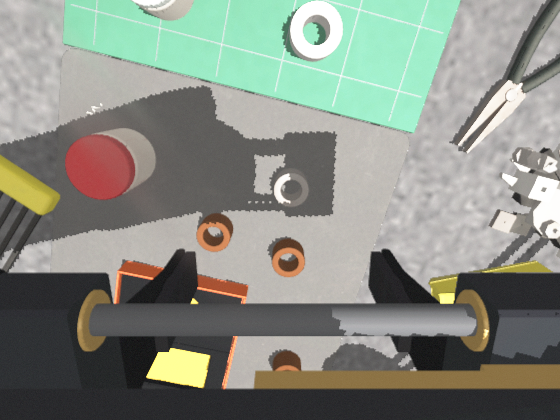

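The wrist view shows the steel bush at about (291,189), near the predicted (288,192), with nothing close along the finger line.

```bash
python3 - <<'E'
from h import *
c=cam('wrist')
for p in((291,188),(291,191)): print(ray(c,*p,.025),ray(c,*p,.014))
go([.568,.1735,.016],.3)
E
```

```text
[0.56943735 0.17665782 0.025     ] [0.5705063  0.17399913 0.014     ]
[0.57021002 0.17415869 0.025     ] [0.57130808 0.17140586 0.014     ]
[0.0207 0.0145 0.5108] [-0.0001  0.0006 -0.0039]
```

```bash
python3 -m pendant '[[-1,0,0,0.1,0,0,0],[-1,0,0,0.2,0,0,0],[-1,0,0,0.3,0,0,0],[-1,0,0,0.3,0,0,0]]'
python3 - <<'E'
from h import *
c=cam('wrist')
b=blobs(c,(0,0,125),(180,60,255),100)
print([(a,np.round(rc[0]),np.round(rc[1]),ray(c,*rc[0],.025)) for a,rc,k in b if a<9000])
print(r.read_state()['ee_pos'],proj(c,[.569,.175,.025]))
cv2.imwrite('pics/w2.png',c['bgr'])
go([.569,.175,.0265],.3)
E
```

```text
time: 3.18
ee_pos: [0.5641, 0.1667, 0.0776]
eef_rot: [0.596, 0.803, -0.002, -0.001]
ft_force: [-0.2, -0.4, 0.2]
width: 0.0869
grip_force: 0.0
[(740.5, array([137., 287.]), array([25., 55.]), array([0.48444477, 0.10894132, 0.025     ])), (5693.0, array([292., 280.]), array([ 45., 166.]), array([0.57721108, 0.14188889, 0.025     ])), (2290.0, array([296., 218.]), array([67., 51.]), array([0.56746999, 0.18218912, 0.025     ])), (234.5, array([548., 151.]), array([ 9., 46.]), array([0.68976555, 0.26113296, 0.025     ])), (3743.5, array([294.,  66.]), array([132., 379.]), array([0.54054098, 0.26233851, 0.025     ]))]
[0.565052   0.16759174 0.07933856] (np.float64(295.32893621291026), np.float64(229.99836645789512))
[0.0199 0.0199 0.1761] [-0.0005  0.0002 -0.0032]
```

View pics/w2.png

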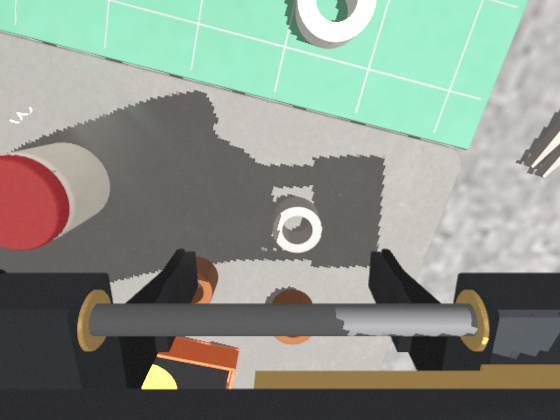

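Bush top ring at (298,229) against (295,230) predicted: consistent. Descending with the gripper open.

```bash
python3 -m pendant '[[-1,0.02,0.016,0,0,0,0],[-1,0.02,0.016,0.09,0,0,0],[-1,0.02,0.016,0.172,0,0,0],[-1,0.02,0.016,0.172,0,0,0],[1,0.02,0.016,0.172,0,0,0],[1,0.02,0.016,0.172,0,0,0],[1,0.02,0.016,0.172,0,0,0],[1,0.02,0.016,0.172,0,0,0]]' 25
python3 -m pendant '[[1,0,0,0,0,0,0],[1,0,0,0,0,0,0]]'
```

```text
time: 4.22
ee_pos: [0.5681, 0.176, 0.0281]
eef_rot: [0.596, 0.803, 0.0, 0.0]
ft_force: [0.8, -0.4, -0.2]
width: 0.0546
grip_force: 0.0
time: 4.47
ee_pos: [0.5679, 0.176, 0.0277]
eef_rot: [0.596, 0.803, -0.0, 0.0]
ft_force: [-0.0, -0.8, 0.2]
width: 0.0351
grip_force: 0.0
```

```bash
python3 -m pendant '[[1,0,0,0,0,0,0],[1,0,0,0,0,0,0],[1,0,0,0,0,0,0]]'; python3 -m pendant '[[1,0,0,-0.1,0,0,0],[1,0,0,-0.2,0,0,0],[1,0,0,-0.2,0,0,0],[1,0,0,-0.2,0,0,0]]'
python3 - <<'E'
from h import *
c=cam('wrist'); cv2.imwrite('pics/w3.png',c['bgr'])
print(r.read_state()['ee_pos'])
E
```

```text
time: 4.85
ee_pos: [0.568, 0.1761, 0.0278]
eef_rot: [0.596, 0.803, 0.0, 0.0]
ft_force: [0.3, 0.4, 0.1]
width: 0.0285
grip_force: 25.0
time: 5.35
ee_pos: [0.5675, 0.1757, 0.087]
eef_rot: [0.596, 0.803, -0.001, -0.0]
ft_force: [-0.4, 0.8, -1.8]
width: 0.0286
grip_force: 25.0
[0.56732318 0.17565577 0.08662602]
```

View pics/w3.png

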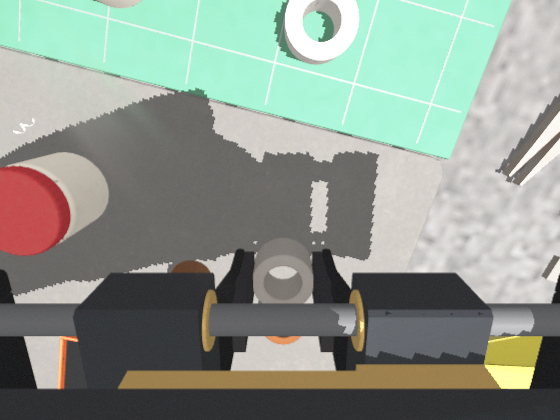

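The bush is held, its top ring seen around (283,282) between the fingers. I'll work out its offset from the TCP.

```bash
python3 - <<'E'
from h import *
c=cam('wrist'); 
cv2.imwrite('pics/w3c.png',cv2.resize(c['bgr'][225:325,220:350],None,fx=5,fy=5))
s=r.read_state()
print(ray(c,283,281,.084), s['ee_pos'], proj(c,s['ee_pos']))
t=cam('top'); q=[]
for z in(.015,):
  for a,rc,k in blobs(t,(22,120,100),(34,255,255),60,(300,180,425,260)):
    M=cv2.moments(k); q.append(ray(t,M['m10']/M['m00'],M['m01']/M['m00'],z)); print(q[-1])
q=sorted(q,key=lambda p:p[1]); d=q[-1]-q[0]; print('row yaw',np.arctan2(d[1],d[0]))
E
```

```text
[0.5671915  0.17561188 0.084     ] [0.56729198 0.17567452 0.08652903] (np.float64(283.2396956146307), np.float64(283.6441542959866))
[ 0.51082757 -0.10560617  0.015     ]
[ 0.53027188 -0.05152962  0.015     ]
row yaw 1.2256213234863325
```

View pics/w3c.png

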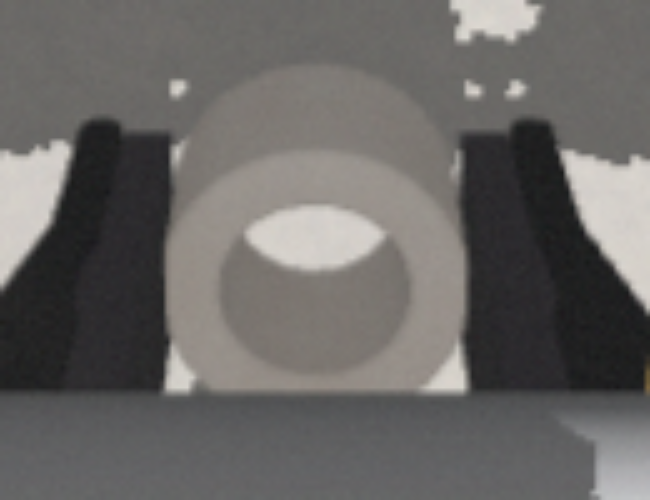

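The bush sits centred on the TCP. Moving to the small pocket.

```bash
python3 - <<'E'
from h import *
go([.502,.0265,.10],.063)
E
```

```text
[-0.4127 -0.3532 -0.0439] [-8.000e-04  1.000e-04  1.107e-01]
```

```bash
python3 -m pendant '[[1,-0.1,-0.09,-0.044,0,0,0.04],[1,-0.2,-0.18,-0.044,0,0,0.08],[1,-0.3,-0.26,-0.044,0,0,0.11],[1,-0.413,-0.353,-0.044,0,0,0.11],[1,-0.413,-0.353,-0.044,0,0,0.11],[1,-0.413,-0.353,-0.044,0,0,0.11],[1,-0.413,-0.353,-0.044,0,0,0.11]]'
python3 - <<'E'
from h import *
c=cam('wrist'); cv2.imwrite('pics/w4.png',c['bgr']); print(r.read_state()['ee_pos'])
c=cam('top'); cv2.imwrite('pics/t4.png',c['bgr']); 
go([.502,.0265,.0405],.063)
E
```

```text
time: 6.38
ee_pos: [0.5028, 0.028, 0.1008]
eef_rot: [0.683, 0.73, 0.0, -0.0]
ft_force: [0.8, 0.4, -1.4]
width: 0.0284
grip_force: 25.0
[0.50280846 0.0279627  0.10084027]
[-0.0043 -0.0028  0.2011] [-0.     -0.0002  0.0015]
```

View pics/w4.png

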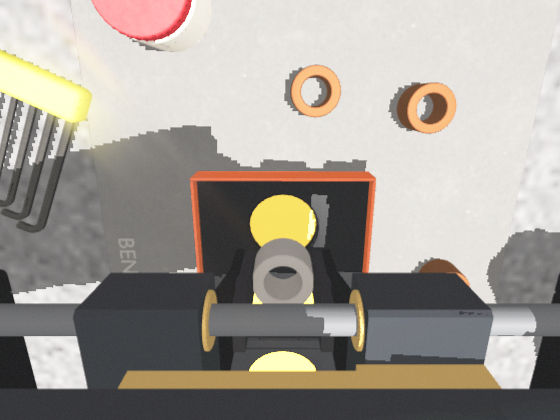

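The small pocket shows at about (283,225), with the floor from u 250 to 316 and its upper edge at v 195, under the held bush at (283,282).

```bash
python3 - <<'E'
from h import *
c=cam('wrist')
p=[ray(c,250,222,.015),ray(c,316,222,.015),ray(c,283,195,.015)]
print(*p, np.linalg.norm(p[0]-p[1])); n=p[2]-np.array([0,.023,0]); print('centre from edge',n)
for ph in (0,): print(proj(c,[.502,.0265,.015]))
# far wall of tray inside top edge z .025
print(ray(c,283,174,.025))
E
```

```text
[0.47969838 0.02574548 0.015     ] [0.52550452 0.02882501 0.015     ] [0.50129273 0.04672485 0.015     ] 0.045909546493221744
centre from edge [0.50129273 0.02372485 0.015     ]
(np.float64(282.0615103969616), np.float64(223.0044764619166))
[0.50016702 0.06337746 0.025     ]
```

```bash
python3 -m pendant '[[1,-0.004,-0.003,0.05,0,0,0],[1,-0.004,-0.003,0.1,0,0,0],[1,-0.004,-0.003,0.15,0,0,0],[1,-0.004,-0.003,0.19,0,0,0],[1,-0.004,-0.003,0.2,0,0,0],[1,-0.004,-0.003,0.201,0,0,0],[1,-0.004,-0.003,0.201,0,0,0]]'
```

```text
time: 7.4
ee_pos: [0.5022, 0.0255, 0.0411]
eef_rot: [0.684, 0.73, 0.0, 0.0]
ft_force: [-0.0, 0.6, -1.4]
width: 0.0285
grip_force: 25.0
```

```bash
python3 -m pendant '[[1,0,0,0.004,0,0,0],[1,0,0,0.004,0,0,0],[-0.15,0,0,0.004,0,0,0],[-0.15,0,0,0.004,0,0,0],[-0.15,0,0,0.004,0,0,0],[-0.15,0,0,0.004,0,0,0]]'; python3 -m pendant '[[-0.15,0,0,-0.1,0,0,0],[-0.15,0,0,-0.2,0,0,0],[-0.15,0,0,-0.3,0,0,0],[-0.15,0,0,-0.4,0,0,0],[-0.15,0,0,-0.4,0,0,0],[-0.15,0,0,-0.4,0,0,0]]'
python3 - <<'E'
from h import *
c=cam('wrist'); cv2.imwrite('pics/w5.png',c['bgr'])
go([.4347,.2947,.16],.6)
E
```

```text
time: 8.15
ee_pos: [0.5018, 0.0254, 0.0394]
eef_rot: [0.684, 0.73, -0.0, 0.0]
ft_force: [-0.4, -0.3, 0.1]
width: 0.0495
grip_force: 0.0
time: 8.9
ee_pos: [0.5015, 0.0253, 0.1589]
eef_rot: [0.684, 0.729, -0.0, -0.0]
ft_force: [0.1, -1.0, -0.1]
width: 0.0495
grip_force: 0.0
[ 0.9103 -0.1636 -0.0047] [-6.000e-04 -1.000e-04 -2.557e-01]
```

View pics/w5.png

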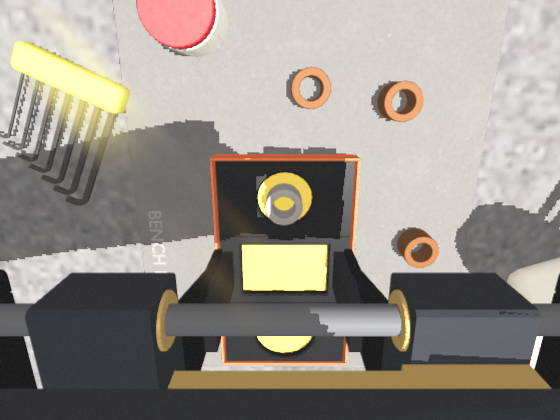

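```bash
python3 - <<'E'
from h import *
c=cam('wrist'); print('bush',ray(c,284.5,203,.037))
for a,rc,k in blobs(c,(22,120,100),(34,255,255),60,(215,150,355,362)): 
    x,y,w,h=cv2.boundingRect(k); print(x,y,w,h, ray(c,x,y+h/2,.015),ray(c,x+w,y+h/2,.015),ray(c,x+w/2,y,.015),ray(c,x+w/2,y+h,.015))
E
python3 -m pendant '[[-1,0.2,-0.04,0,0,0,-0.07],[-1,0.4,-0.08,0,0,0,-0.14],[-1,0.6,-0.12,0,0,0,-0.21],[-1,0.8,-0.15,0,0,0,-0.256],[-1,0.91,-0.164,0,0,0,-0.256],[-1,0.91,-0.164,0,0,0,-0.256],[-1,0.91,-0.164,0,0,0,-0.256]]'
python3 - <<'E'
from h import *
c=cam('wrist'); cv2.imwrite('pics/w6.png',c['bgr']); print(proj(c,[.4347,.2947,.053]),r.read_state()['ee_pos'])
for a,rc,k in blobs(c,(0,0,170),(180,40,255),1500): print(a,cv2.boundingRect(k),cv2.minEnclosingCircle(k))
E
```

```text
bush [0.50197605 0.02780965 0.037     ]
275 197 20 14 [0.49446106 0.01973171 0.015     ] [0.51149437 0.02085412 0.015     ] [0.50256066 0.02648886 0.015     ] [0.5034007  0.01401958 0.015     ]
261 172 52 46 [0.48216223 0.02690952 0.015     ] [0.52609737 0.02980293 0.015     ] [0.50276737 0.04811513 0.015     ] [0.50555338 0.00778107 0.015     ]
time: 9.88
ee_pos: [0.4352, 0.2938, 0.1587]
eef_rot: [0.467, 0.885, -0.001, -0.0]
ft_force: [0.1, 0.6, -0.0]
width: 0.0869
grip_force: 0.0
(np.float64(283.26527202427576), np.float64(211.21608683354617)) [0.43545883 0.29338499 0.15881509]
7793.0 (143, 337, 272, 51) ((278.5, 377.5), 135.8327178955078)
8389.5 (121, 209, 230, 94) ((235.5, 302.0), 114.5000991821289)
8190.0 (0, 203, 175, 100) ((87.0, 237.5), 92.19147491455078)
2271.0 (253, 180, 56, 57) ((283.24468994140625, 209.5957489013672), 30.247472763061523)
2280.5 (473, 0, 87, 67) ((516.0, 32.5), 53.90047073364258)
4799.5 (156, 0, 127, 61) ((220.0, 24.0), 66.4831771850586)
9066.0 (0, 0, 169, 90) ((82.92857360839844, 26.5), 87.0598373413086)
```

View pics/w6.png

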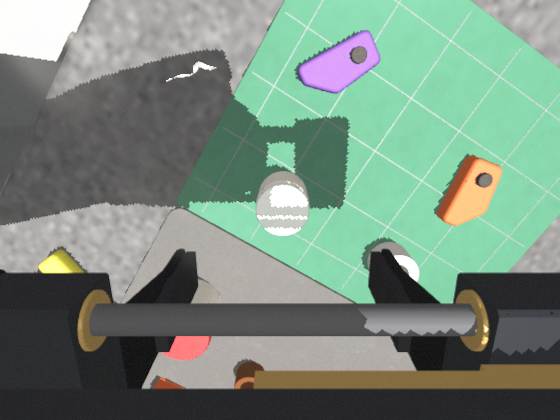

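The lid is centred near (283,210), as predicted. Nothing is close to the fingers, so descending on the jar.

```bash
python3 - <<'E'
from h import *
go([.4350,.2952,.037],.6)
E
```

```text
[0.006  0.0026 0.406 ] [-0.0006  0.0002 -0.0004]
```

```bash
python3 -m pendant '[[-1,0.005,0.002,0.1,0,0,0],[-1,0.005,0.002,0.2,0,0,0],[-1,0.005,0.002,0.3,0,0,0],[-1,0.005,0.002,0.406,0,0,0],[-1,0.005,0.002,0.406,0,0,0],[-1,0.005,0.002,0.406,0,0,0],[1,0.005,0.002,0.406,0,0,0],[1,0.005,0.002,0.406,0,0,0]]' 25
python3 -m pendant '[[1,0,0,0,0,0,0],[1,0,0,0,0,0,0],[1,0,0,0,0,0,0],[1,0,0,0,0,0,0],[1,0,0,0,0,0,0]]'
```

```text
time: 10.92
ee_pos: [0.4353, 0.2964, 0.0385]
eef_rot: [0.466, 0.885, 0.0, 0.001]
ft_force: [0.9, -0.1, -0.3]
width: 0.074
grip_force: 0.0
time: 11.55
ee_pos: [0.4347, 0.2962, 0.0376]
eef_rot: [0.466, 0.885, -0.0, -0.0]
ft_force: [0.5, -0.6, 1.7]
width: 0.0401
grip_force: 25.0
```

```bash
python3 -m pendant '[[1,0,0,-0.07,0,0,0],[1,0,0,-0.17,0,0,0],[1,0,0,-0.27,0,0,0],[1,0,0,-0.37,0,0,0],[1,0,0,-0.42,0,0,0],[1,0,0,-0.42,0,0,0]]'
python3 - <<'E'
from h import *
go([.49,.10,.165],.33)
E
```

```text
time: 12.3
ee_pos: [0.4352, 0.2966, 0.1647]
eef_rot: [0.466, 0.885, 0.001, 0.001]
ft_force: [0.7, -0.1, -1.2]
width: 0.0409
grip_force: 25.0
[-0.6438 -0.2195 -0.0011] [0.0009 0.0002 0.1292]
```

```bash
python3 -m pendant '[[1,-0.08,-0.025,0,0,0,0.02],[1,-0.2,-0.065,0,0,0,0.05],[1,-0.32,-0.11,0,0,0,0.08],[1,-0.44,-0.15,0,0,0,0.11],[1,-0.55,-0.19,0,0,0,0.13],[1,-0.62,-0.21,0,0,0,0.13],[1,-0.644,-0.22,0,0,0,0.13],[1,-0.644,-0.22,0,0,0,0.13]]'
python3 - <<'E'
from h import *
go([.5105,-.104,.165],.063)
E
```

```text
time: 13.3
ee_pos: [0.4891, 0.0998, 0.163]
eef_rot: [0.582, 0.813, -0.0, -0.0]
ft_force: [0.1, 0.5, -0.1]
width: 0.0407
grip_force: 25.0
[-0.6661 -0.1514 -0.0067] [-0.0005 -0.0002  0.1266]
```

```bash
python3 -m pendant '[[1,-0.08,-0.02,0,0,0,0.02],[1,-0.2,-0.045,0,0,0,0.05],[1,-0.32,-0.07,0,0,0,0.08],[1,-0.44,-0.1,0,0,0,0.11],[1,-0.55,-0.125,0,0,0,0.127],[1,-0.63,-0.143,0,0,0,0.127],[1,-0.666,-0.151,0,0,0,0.127],[1,-0.666,-0.151,0,0,0,0.127]]'
python3 -m pendant '[[1,0,0,0.1,0,0,0],[1,0,0,0.2,0,0,0],[1,0,0,0.2,0,0,0],[1,0,0,0.2,0,0,0]]'
python3 - <<'E'
from h import *
c=cam('wrist'); cv2.imwrite('pics/w7.png',c['bgr']); print(r.read_state()['ee_pos'])
for a,rc,k in blobs(c,(22,120,100),(34,255,255),60): 
    x,y,w,h=cv2.boundingRect(k); print(x,y,w,h, ray(c,x,y+h/2,.015),ray(c,x+w,y+h/2,.015),ray(c,x+w/2,y,.015),ray(c,x+w/2,y+h,.015))
print(proj(c,[.5105,-.104,.015]))
t=cam('top')
for a,rc,k in blobs(t,(22,120,100),(34,255,255),60,(300,180,425,260)): print('top',cv2.boundingRect(k),ray(t,*rc[0],.015))
go([.5105,-.104,.0505],.063)
E
```

```text
time: 14.3
ee_pos: [0.5111, -0.1043, 0.1635]
eef_rot: [0.685, 0.729, 0.0, -0.0]
ft_force: [-0.2, -0.4, -0.9]
width: 0.0403
grip_force: 25.0
time: 14.8
ee_pos: [0.5117, -0.1033, 0.1048]
eef_rot: [0.684, 0.729, 0.0, 0.0]
ft_force: [-0.1, 0.5, -1.1]
width: 0.0407
grip_force: 25.0
[ 0.51195049 -0.1036519   0.10507295]
242 183 80 57 [ 0.48261366 -0.09937025  0.015     ] [ 0.53856721 -0.09577724  0.015     ] [ 0.50927869 -0.0771074   0.015     ] [ 0.51196357 -0.11910996  0.015     ]
221 86 121 77 [ 0.4672069  -0.04067888  0.015     ] [ 0.54573182 -0.03561557  0.015     ] [ 0.50496046 -0.01449207  0.015     ] [ 0.50806355 -0.06336293  0.015     ]
265 1 31 28 [0.4926047  0.02486656 0.015     ] [0.51104811 0.02606105 0.015     ] [0.50136356 0.03284633 0.015     ] [0.50229845 0.01792246 0.015     ]
243 0 77 55 [0.47972502 0.01728022 0.015     ] [0.52597575 0.02027426 0.015     ] [0.50191914 0.03340583 0.015     ] [0.50381691 0.00351773 0.015     ]
(np.float64(281.2967558832745), np.float64(220.11613061894852))
top (329, 212, 23, 23) [0.50219102 0.02457683 0.015     ]
top (388, 206, 20, 28) [ 0.51060156 -0.09720278  0.015     ]
top (358, 203, 26, 38) [ 0.50610773 -0.04087     0.015     ]
[-1.000e-04 -5.300e-03  1.819e-01] [ 0.001   0.0003 -0.0001]
```

View pics/w7.png

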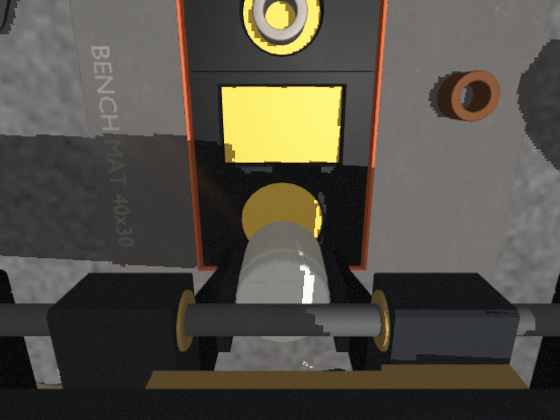

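The jar hangs upright over the large pocket, whose floor runs from u 242 to 322 with its upper edge at v 183. The rectangular pocket is at (282,125) and the steel bush is seated at (280,10). Lowering the jar.

```bash
python3 -m pendant '[[1,-0.003,-0.004,0.05,0,0,0],[1,-0.003,-0.004,0.1,0,0,0],[1,-0.003,-0.004,0.14,0,0,0],[1,-0.003,-0.004,0.165,0,0,0],[1,-0.003,-0.004,0.178,0,0,0],[1,-0.003,-0.004,0.183,0,0,0],[1,-0.003,-0.004,0.183,0,0,0],[1,-0.003,-0.004,0.183,0,0,0]]'
```

```text
time: 15.9
ee_pos: [0.5099, -0.105, 0.0495]
eef_rot: [0.685, 0.729, -0.0, 0.0]
ft_force: [-5.6, 1.4, 8.5]
width: 0.0404
grip_force: 25.0
```

```bash
python3 -m pendant '[[0.0,0,0,-0.002,0,0,0],[-0.45,0,0,-0.002,0,0,0],[-0.45,0,0,-0.002,0,0,0],[-0.45,0,0,-0.002,0,0,0],[-0.45,0,0,-0.002,0,0,0]]'; python3 -m pendant '[[-0.45,0,0,-0.1,0,0,0],[-0.45,0,0,-0.25,0,0,0],[-0.45,0,0,-0.4,0,0,0],[-0.45,0,0,-0.4,0,0,0],[-0.45,0,0,-0.4,0,0,0]]'
python3 - <<'E'
from h import *
c=cam('wrist'); cv2.imwrite('pics/w8.png',c['bgr'])
print(proj(c,[.5106,-.1045,.065]))
t=cam('top'); cv2.imwrite('pics/t8.png',cv2.resize(t['bgr'][165:275,150:430],None,fx=2.8,fy=2.8,interpolation=2))
go([.53,.16,.17],.3)
E
```

```text
time: 16.52
ee_pos: [0.5099, -0.1051, 0.0493]
eef_rot: [0.685, 0.729, -0.0, 0.0]
ft_force: [-0.2, 0.4, -0.6]
width: 0.0624
grip_force: 0.0
time: 17.15
ee_pos: [0.5096, -0.1052, 0.1688]
eef_rot: [0.685, 0.729, -0.0, -0.0]
ft_force: [-0.1, -0.5, -0.3]
width: 0.0632
grip_force: 0.0
(np.float64(284.69070277700575), np.float64(212.21736960938537))
[ 0.8774  0.1243 -0.006 ] [-0.0008 -0.0004 -0.1134]
```

View pics/w8.png

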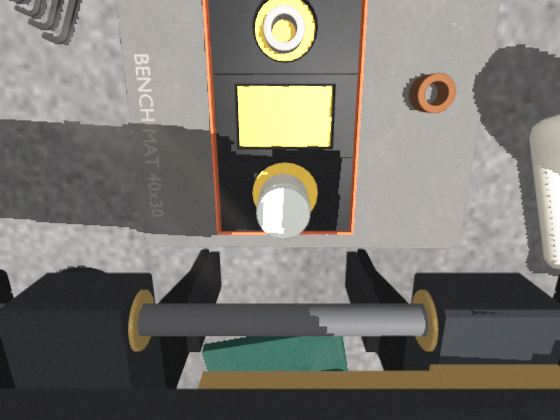

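The jar stands in its pocket with the lid at (284,211), matching the expected (285,212), and the bush is centred at (285,28). Now to the orange part.

```bash
python3 -m pendant '[[-1,0.2,0.03,0,0,0,-0.04],[-1,0.4,0.06,0,0,0,-0.08],[-1,0.6,0.09,0,0,0,-0.113],[-1,0.8,0.11,0,0,0,-0.113],[-1,0.877,0.124,0,0,0,-0.113],[-1,0.877,0.124,0,0,0,-0.113]]'
python3 - <<'E'
from h import *
go([.563,.386,.15],.2)
E
```

```text
time: 18.0
ee_pos: [0.5297, 0.162, 0.1682]
eef_rot: [0.592, 0.806, -0.0, -0.001]
ft_force: [-0.4, -1.2, -0.3]
width: 0.0872
grip_force: 0.0
[0.6793 0.3289 0.0612] [-0.0008 -0.0007  0.0492]
```

```bash
python3 -m pendant '[[-1,0.17,0.08,0.02,0,0,0.02],[-1,0.34,0.16,0.04,0,0,0.049],[-1,0.51,0.25,0.06,0,0,0.049],[-1,0.679,0.329,0.061,0,0,0.049],[-1,0.679,0.329,0.061,0,0,0.049],[-1,0.679,0.329,0.061,0,0,0.049],[-1,0.679,0.329,0.061,0,0,0.049]]'
python3 - <<'E'
from h import *
c=cam('wrist'); cv2.imwrite('pics/w9.png',c['bgr']); print(r.read_state()['ee_pos'])
for a,rc,k in blobs(c,(3,130,80),(18,255,255),800,(200,100,400,300)):
    ap=cv2.approxPolyDP(k,4,True)[:,0]
    print(a,[(tuple(p),ray(c,*map(float,p),.023)[:2].round(4)) for p in ap])
E
```

```text
time: 18.88
ee_pos: [0.566, 0.3811, 0.1508]
eef_rot: [0.635, 0.772, -0.0, 0.001]
ft_force: [-0.4, 0.0, 0.5]
width: 0.0871
grip_force: 0.0
[0.56594884 0.381398   0.15103814]
2251.0 [((np.int32(293), np.int32(156)), array([0.5661, 0.4203])), ((np.int32(265), np.int32(161)), array([0.5455, 0.4123])), ((np.int32(272), np.int32(228)), array([0.5611, 0.3586])), ((np.int32(284), np.int32(227)), array([0.5707, 0.3614])), ((np.int32(304), np.int32(204)), array([0.5826, 0.3839]))]
```

View pics/w9.png

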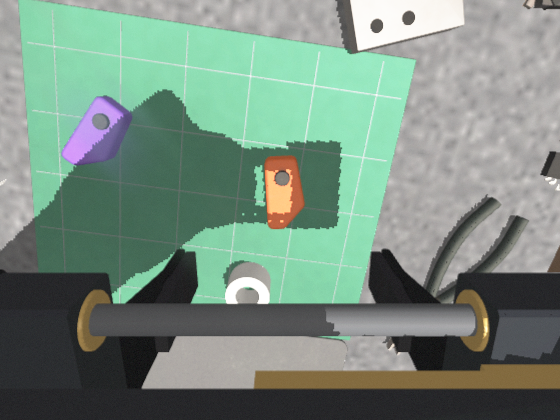

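The orange part's straight long side runs from (265,161) to (272,228), with the knob at (282,178). Grip line yaw is 0.283, and I'll grip slightly towards the knob.

```bash
python3 - <<'E'
from h import *
go([.566,.3915,.0265],.283)
E
```

```text
[0.0335 0.0065 0.4151] [ 0.0001  0.0006 -0.0426]
```

```bash
python3 -m pendant '[[-1,0.0335,0.0065,0.1,0,0,-0.0426],[-1,0.0335,0.0065,0.2,0,0,-0.0426],[-1,0.0335,0.0065,0.3,0,0,-0.0426],[-1,0.0335,0.0065,0.4,0,0,-0.0426],[-1,0.0335,0.0065,0.413,0,0,-0.0426],[-1,0.0335,0.0065,0.413,0,0,-0.0426],[-1,0.0335,0.0065,0.413,0,0,-0.0426]]' 20
```

```text
time: 19.8
ee_pos: [0.5657, 0.3941, 0.0289]
eef_rot: [0.599, 0.8, 0.001, 0.0]
ft_force: [-0.4, -0.0, -0.4]
width: 0.087
grip_force: 0.0
```

```bash
python3 -m pendant '[[-1,-0.006,0,0.005,0,0,0],[-1,-0.006,0,0.005,0,0,0],[1,-0.006,0,0.005,0,0,0],[1,-0.006,0,0.005,0,0,0],[1,-0.006,0,0.005,0,0,0],[1,-0.006,0,0.005,0,0,0],[1,-0.006,0,0.005,0,0,0],[1,-0.006,0,0.005,0,0,0]]'; python3 -m pendant '[[1,0,0,0,0,0,0],[1,0,0,0,0,0,0],[1,0,0,0,0,0,0]]'; python3 -m pendant '[[1,0,0,-0.1,0,0,0],[1,0,0,-0.2,0,0,0],[1,0,0,-0.3,0,0,0],[1,0,0,-0.3,0,0,0],[1,0,0,-0.3,0,0,0]]'
python3 - <<'E'
from h import *
c=cam('wrist'); cv2.imwrite('pics/w10.png',c['bgr']); print(r.read_state()['ee_pos'])
go([.53,.16,.13],.3)
E
```

```text
time: 20.8
ee_pos: [0.5654, 0.392, 0.0256]
eef_rot: [0.599, 0.801, -0.0, 0.0]
ft_force: [-0.1, -0.4, 0.4]
width: 0.0349
grip_force: 0.0
time: 21.18
ee_pos: [0.5654, 0.392, 0.0256]
eef_rot: [0.599, 0.801, -0.0, 0.0]
ft_force: [0.3, 0.4, -1.0]
width: 0.0317
grip_force: 19.6
time: 21.8
ee_pos: [0.5652, 0.3917, 0.1149]
eef_rot: [0.599, 0.801, -0.0, 0.0]
ft_force: [0.6, -0.6, -0.3]
width: 0.0317
grip_force: 19.6
[0.56507711 0.39155823 0.11450358]
[-0.7077 -0.3297 -0.0507] [-0.0006  0.0004 -0.0069]
```

View pics/w10.png

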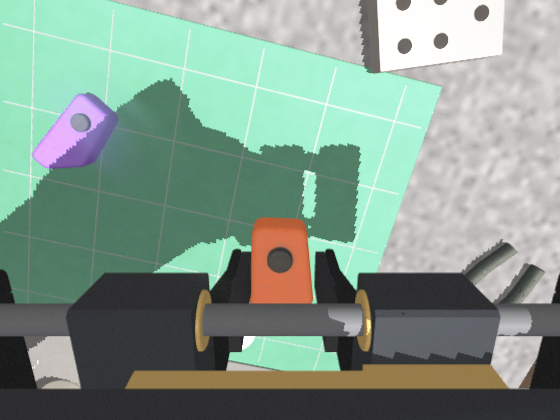

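The orange part is held squarely, with the knob at (280,260) and the lower edge of its back end at v 218.

```bash
python3 - <<'E'
from h import *
c=cam('wrist'); s=r.read_state(); Rt=R.from_quat(s['eef_rot'])
p=ray(c,279.5,218,.092); d=Rt.inv().apply(p-s['ee_pos']); print('back edge in tool',d,'part centre tool x',d[0]-.030)
E
python3 -m pendant '[[1,-0.15,-0.07,-0.03,0,0,0],[1,-0.3,-0.14,-0.05,0,0,-0.007],[1,-0.45,-0.21,-0.05,0,0,-0.007],[1,-0.6,-0.28,-0.05,0,0,-0.007],[1,-0.708,-0.33,-0.05,0,0,-0.007],[1,-0.708,-0.33,-0.05,0,0,-0.007],[1,-0.708,-0.33,-0.05,0,0,-0.007]]'
python3 - <<'E'
from h import *
go([.506,-.035,.13],.063+np.pi/2); go([.506,-.035,.13],.063-np.pi/2)
print(r.read_state()['joint_positions'])
E
```

```text
back edge in tool [ 0.02463127 -0.00188312  0.02235039] part centre tool x -0.005368729264531972
time: 22.78
ee_pos: [0.53, 0.1609, 0.1303]
eef_rot: [0.593, 0.805, -0.0, -0.0]
ft_force: [-0.6, 0.8, 0.3]
width: 0.0315
grip_force: 19.6
[-0.6    -0.2699  0.0009] [ 0.000e+00 -3.000e-04 -6.366e-01]
[-0.6    -0.2699  0.0009] [ 0.000e+00 -3.000e-04 -6.366e-01]
[ 0.32598798  0.38382407 -0.84141439  1.74550112  0.31000227  1.15191384
 -0.30682348]
```

```bash
python3 - <<'E'
from h import *
go([.501,-.0393,.13],1.634)
E
python3 -m pendant '[[1,-0.1,-0.045,0,0,0,-0.08],[1,-0.2,-0.09,0,0,0,-0.16],[1,-0.3,-0.14,0,0,0,-0.24],[1,-0.4,-0.19,0,0,0,-0.32],[1,-0.5,-0.24,0,0,0,-0.4],[1,-0.6,-0.29,0,0,0,-0.48],[1,-0.608,-0.29,0,0,0,-0.56],[1,-0.608,-0.29,0,0,0,-0.636]]'
python3 - <<'E'
from h import *
go([.501,-.0393,.13],1.634); print(r.read_state()['joint_positions'])
E
```

```text
[-0.6088 -0.2901  0.0009] [ 0.000e+00 -3.000e-04 -6.367e-01]
time: 23.78
ee_pos: [0.5015, -0.0387, 0.1306]
eef_rot: [-0.034, 0.999, 0.0, 0.0]
ft_force: [0.4, 0.0, -0.4]
width: 0.0318
grip_force: 19.6
[ 0.0018 -0.0019  0.002 ] [0.0004 0.0001 0.0023]
[ 0.90787617  0.3180352  -1.04328632  1.86665361  0.30264809  1.12865335
  1.39329118]
```

```bash
python3 -m pendant '[[1,0.0018,-0.0019,0.06,0,0,0],[1,0.0018,-0.0019,0.13,0,0,0],[1,0.0018,-0.0019,0.17,0,0,0],[1,0.0018,-0.0019,0.17,0,0,0],[1,0.0018,-0.0019,0.17,0,0,0]]'
python3 - <<'E'
from h import *
c=cam('wrist'); cv2.imwrite('pics/w11.png',c['bgr']); print(r.read_state()['ee_pos'])
go([.501,-.0393,.0385],1.634)
E
```

```text
time: 24.4
ee_pos: [0.5009, -0.04, 0.0799]
eef_rot: [-0.031, 1.0, -0.0, 0.0]
ft_force: [0.3, -0.1, -0.1]
width: 0.0319
grip_force: 19.6
[ 0.50104572 -0.04008624  0.08013858]
[1.000e-04 2.700e-03 1.388e-01] [-0.0001  0.0004 -0.0009]
```

View pics/w11.png

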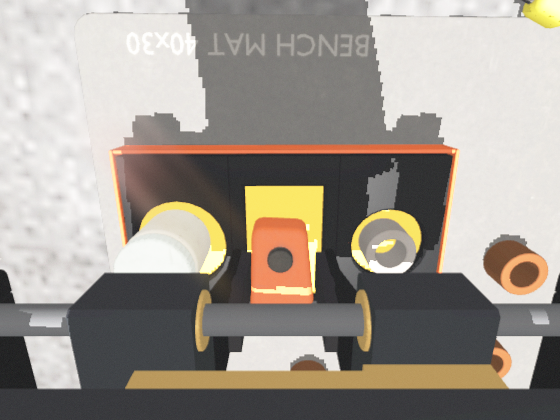

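The part (knob at (280,260)) is over the rectangular pocket, floor from u 245 to 323. The jar on the left and bush on the right are clear of the fingers. Lowering.

```bash
python3 -m pendant '[[1,0,0.0027,0.05,0,0,0],[1,0,0.0027,0.1,0,0,0],[1,0,0.0027,0.125,0,0,0],[1,0,0.0027,0.135,0,0,0],[1,0,0.0027,0.139,0,0,0],[1,0,0.0027,0.139,0,0,0],[1,0,0.0027,0.139,0,0,0]]'
```

```text
time: 25.32
ee_pos: [0.5008, -0.0394, 0.0382]
eef_rot: [-0.031, 1.0, -0.0, 0.0]
ft_force: [0.4, 0.3, -0.1]
width: 0.032
grip_force: 19.6
```

```bash
python3 -m pendant '[[1,0,0,0.002,0,0,0],[1,0,0,0.002,0,0,0],[0.06,0,0,0.002,0,0,0],[0.06,0,0,0.002,0,0,0],[0.06,0,0,0.002,0,0,0],[0.06,0,0,0.002,0,0,0]]';  python3 -m pendant '[[0.06,0,0,-0.03,0,0,0],[0.06,0,0,-0.1,0,0,0],[0.06,0,0,-0.2,0,0,0],[0.06,0,0,-0.35,0,0,0],[0.06,0,0,-0.5,0,0,0],[0.06,0,0,-0.5,0,0,0]]'
python3 - <<'E'
from h import *
c=cam('wrist'); cv2.imwrite('pics/w12.png',c['bgr']); print(r.read_state()['ee_pos'])
E
```

```text
time: 26.08
ee_pos: [0.5007, -0.0394, 0.0375]
eef_rot: [-0.031, 1.0, -0.0, 0.0]
ft_force: [0.2, 0.2, 2.5]
width: 0.0407
grip_force: 1.5
time: 26.82
ee_pos: [0.5024, -0.039, 0.1915]
eef_rot: [-0.031, 1.0, -0.001, 0.003]
ft_force: [-0.4, -0.6, 0.0]
width: 0.0411
grip_force: 0.0
[ 0.50135634 -0.03941834  0.18942659]
```

View pics/w12.png

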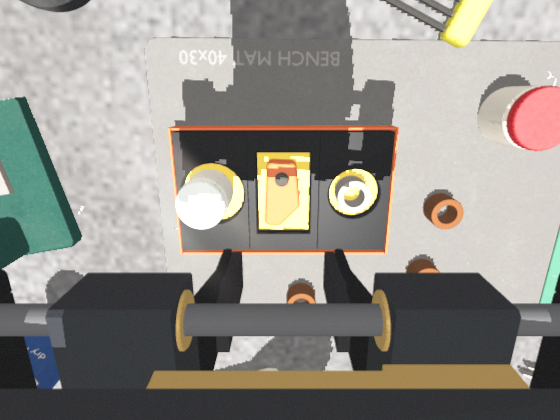

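```bash
python3 - <<'E'
from h import *
c=cam('wrist'); print('jar lid',ray(c,201,205,.065),'bush',ray(c,354,192,.037),'part mid',ray(c,282,192,.035))
t=cam('top'); print('lid expected top px',proj(t,[.5106,-.1045,.065]))
for lo,hi,roi in(((0,0,150),(180,60,255),(385,195,420,245)),((3,150,80),(18,255,255),(358,203,384,241))):
    for a,rc,k in blobs(t,lo,hi,30,roi): print(a,rc)
for n,roi,lo,hi,z in(('alu',(195,180,232,215),(0,0,150),(180,60,255),.033),('purple',(140,240,185,285),(125,80,50),(160,255,255),.023)):
    for a,rc,k in blobs(t,lo,hi,60,roi): print(n,rc[0],ray(t,*rc[0],z))
E
```

```text
jar lid [ 0.50590096 -0.10428029  0.065     ] bush [0.49484654 0.02251758 0.037     ] part mid [ 0.49931931 -0.03997695  0.035     ]
lid expected top px (np.float64(407.5241961174366), np.float64(218.8032373987223))
31.5 ((368.109130859375, 221.52792358398438), (17.028045654296875, 2.849881887435913), 85.91438293457031)
alu (212.00003051757812, 197.50001525878906) [0.55108035 0.295483   0.033     ]
purple (161.10000610351562, 263.3000183105469) [0.41234756 0.39974904 0.023     ]
```

```bash
python3 -c "
from bench import r
print(r.close_job())"
```

```text
the job is handed in; nothing more can be done
None
```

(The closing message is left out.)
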